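Load the embossing plate under the spring clip

TASK

On the leather bench, press the clip's long thumb bar down with one fingertip so that its jaw lifts, and keep it held down while the other fingertip pushes the brass plate along its lane beneath the jaw until it is fully home against the end stop; only then let the clip close on the plate and move clear. Push the plate only, never lift it, and leave the other things on the table where they are.

Things in the scene. Friction and masses are not known exactly. Their poses are not given: they have to be found in the camera images.
- jig: fixed loading jig: wooden board 190 mm (x -110 to +80) by 130 mm (y -70 to +60), 6 mm thick; origin at its underside on the hinge line, +x the loading direction, +y towards the thumb bar, z up. The clip's hinge shaft runs along x at y 0, 22 mm above the table, between posts at x -104 and +73, 28 mm tall. Numbers called jig x, jig y here are mm in this frame.
- clip (a joint): steel spring clip's angle about the shaft: 0 at rest (jaw shut), grows as the thumb bar goes down and the jaw rises, hard stop 0.42 rad. About 5 N on the bar starts it, about 10 N holds it at the stop. The jaw clears the plate above 0.28; shut on the plate it reads about 0.27.
- thumb_bar (a point): mid-length top (jig x -22) of the clip's thumb bar, moves with it: steel strip, jig x -100 to +56, 24 mm wide. At rest 22 mm above the table, sloping up away from the hinge; pressed right down it is level, jig y +16 to +40, 9.5 mm above the table. It is polished: a fingertip slides on it easily. At that height the other tip clears the lane floor by 3.5 mm and meets the plate's end.
- plate_mid (a point): centre of the brass embossing plate, 56 (x) x 44 (y) x 10 mm, 0.15 to 0.3 kg, loose in the lane, top 16 mm above the table; axes within 2 degrees of the jig's. Starts 4 to 18 mm short of the jaw. Fully home, its centre is at jig x +32 and its rear 16 mm stick out of the jaw.
- jaw_mouth (a point): fixed point on the lane floor, mid-lane, where the jaw begins (jig x +20, y -34). The jaw, hinged to the thumb bar, covers jig x +20 to +56, y -2 to -32; shut, its edge blocks the plate. The lane is jig y -57.5 to -10.5, floor 6 mm above the table, between aluminium rails with tops at 14 mm, open at the -x end.
- end_stop (a point): fixed point on the lane floor, mid-lane, at the face of the aluminium end stop (jig x +60; top 18 mm above the table)
- jar: bystander: pale glass jar with white lid, 64 mm diameter, 85 mm tall; origin at its underside, leave it alone
- spool: bystander: dark wooden thread spool, 40 mm diameter, 52 mm tall; origin at its underside, leave it alone
- spare_plate: bystander: bare steel plate 70 x 30 x 8 mm lying on the table beside the jig; origin at its underside, leave it alone
- punch: bystander: dark steel punch rod standing upright, 18 mm diameter, 100 mm tall; origin at its underside, leave it alone
- hammer: bystander: hammer 220 mm long, lying at the right of the table; leave it alone
- tape: bystander: roll of paper tape lying flat, 90 mm across, 20 mm tall, at the left; origin at its underside, leave it alone
- glue: bystander: white glue bottle with green cap, 52 mm diameter, 130 mm tall, at the left; origin at its underside, leave it alone
Not all that is in view belongs to the job. Leave any pink look-alike of the jig alone.

How it is judged:
By the outcome, as a careful person would: the job done as asked, in the order asked, and still so for the second after the job is handed in, with the robot touching nothing.
It also fails if it takes over 48 s, if anything falls off the work surface, if the arm or the gripper's body presses on something with over 40 N, if the wrist force passes 120 N, or if a joint passes its speed limit or range.

ROBOT

A 6-joint arm with a two-finger parallel gripper is mounted at the origin on the work surface. World frame = base frame: x ahead of the robot, y to its left, z up, the work surface at z = 0. Lengths are in m, angles in degrees, forces in N, time in s.
With the tool pointing down it reaches from about 0.35 to 0.875 m from the base axis. Payload 4.2 kg.
Tool frame: the origin (TCP) lies on the centre line of the jaws, within the pads' length; the fingertips stand 19 mm ahead of it and the grasp point (between the pads) is the TCP; z points along the fingers, y is the line along which they close (so a half turn about z gives the same grasp; the last joint's range is limited). The gripper opens to 87 mm and grips with 3 to 60 N. Pads are 19 mm wide; open, the fingers measure 117 mm over their backs; the gripper's body (75 mm by 190 mm) begins 51 mm behind the grasp point.
Start: joints at [-52.334, 22.042, 0.453, 0, -68.411, -14.817], TCP at [0.243, -0.576, 0.242] pointing down, gripper open.
Joint ranges: [-179.83, 179.83], [-69.29, 118.12], [-61.27, 80.66], [-181.25, 117.63], [-171.15, -9.14], [-177.46, 177.46]. Speed limits (degrees/s): [159.86, 159.86, 180, 180, 180, 180].

INTERFACE

Orientations are given as a 3x3 rotation matrix whose columns are the frame's x, y, z axes.
In Python, from station import sense, capture, finish_job, search_frame, masks_of gives the robot as it stands.
- The arm moves only by the tool drive_tool, never from a script. Its argument "rows" is a list of rows, each a list of 7 numbers: the opening in per cent of the stroke, from 0 (shut) to 100 (fully open), then the shift along the world's x, y, z in mm, then the turn, a rotation vector about the world's x, y, z in rad. In form: [[fingers, dx, dy, dz, wx, wy, wz], ...]. A call has 1 to 5 rows; each row shifts and turns the commanded pose from where the row before left it; what a row does not reach is not made up. A row lasts 1/12 s, in which the tool goes at most 41.7 mm and 7.16 degrees, less where a joint would pass 70% of its speed; a pose out of reach is approached as far as the arm can. A call is refused whole if a number of a shift passes 41.7 or a number of a turn 0.125, either way. A call with a gripper value outside its range is refused whole. The fingers move at their own pace and stop on an object; the grip force is fixed at half the most. Time passes only in rows, so rows that do not move let the fingers close. It gives the time, the measured TCP pose, the force, the opening and the grip force at its end, in the units of the state.
- sense(): the state, without advancing time (a new reading comes with each control period).
- capture(name): name is "side" or "top" or "wrist"; returns a dict with "frame" (420x560x3 uint8, red, green, blue), "z_map" (420x560 float32, m along the optical axis (not along the pixel's ray), 0 where there is no reading), "fx", "fy", "cx", "cy" (pixels), "distortion" ([k1, k2, p1, p2, k3] as OpenCV has them; the pictures are not rectified), "R" (3x3) and "t" (3): a world point X has camera coordinates R X + t; the wrist camera has in their place "T_tool_cam" (4x4, takes a point from camera to tool coordinates, whose origin is the TCP and whose axes are the flange's). Camera axes: x right, y down, z forward; pixel columns grow to the right and rows downward; lengths in m; the calibration is good to about 2 mm. A picture is of the moment at which its call begins: read the wrist's pose just before it.
- finish_job(): hands the job in; it is judged then, once.
Trained networks look in a picture, given as the dict that the camera call returned (one of the last four; its "shot" number tells which), for a name from the list of things; names that differ only in an ending like _2 or _b are one class to them, and where a whole thing is asked for, a point or a joint stands for the part that bears it (a point fixed in the world has none). Each returns a list of dicts, best first, with "p" (0 to 1); they miss things now and then, are a little off and sometimes report something else, mostly with a low value. They report only what shows in the picture. A call takes as long as a camera call. They do not tell look-alikes from the thing itself.
- search_frame(label, picture): "xy" ([column, row] in pixels, amid what is visible of it).
- masks_of(label, picture): "region" (420x560 bool, what is visible of it) and "xy" ([column, row] in pixels, amid what is visible of it).
The state is a dict: "time_s": time; "joints": joint angles; "joint_velocities": joint speeds; "effort": joint torques, N m; "tcp_pos": TCP position; "ee_rot": TCP orientation; "wrist_force": force on the tool from outside, world axes, zero at the start; "moment": the same for the moment, N m; "gripper_width": opening from 0.0 (shut) to 1.0 (fully open); "gripper_force": force on a finger pad.
Only numpy, scipy, OpenCV 4.12 (cv2) and the standard library are available. Lean on these libraries where they do the work, as an engineer would, in place of code of your own. Each camera call takes 0.05 s, during which the arm holds its last target. There are 200 camera calls.

## Working session

There is one attempt and no reset: what is moved stays moved. The work goes in short steps, Python scripts to look and compute and a tool call to move; the robot and the scene stay as the last step left them, time stands still between calls to the robot, and variables do not carry over. Pictures are saved under pics/ and viewed, at most 10 in all, crops included, and the job is handed in when it is done.

Besides the shell and the picture viewer there is one more tool, called after "Request:" by a JSON object that holds its "api" and its "payload". drive_tool: Moves the arm, as the interface text tells. Its arguments: {"type":"object","properties":{"rows":{"type":"array"}},"required":["rows"]}

```bash
mkdir -p pics; ls
cat > h.py <<'E'
import numpy as np, cv2
from station import *
def K(c): return np.array([[c['fx'],0,c['cx']],[0,c['fy'],c['cy']],[0,0,1.]])
def ext(c,s=None):
    if 'R' in c: return np.array(c['R']),np.array(c['t'])
    T=np.eye(4);T[:3,:3]=s['ee_rot'];T[:3,3]=s['tcp_pos'];M=np.linalg.inv(T@np.array(c['T_tool_cam']));return M[:3,:3],M[:3,3]
def onplane(c,px,z,s=None):
    R,t=ext(c,s);p=cv2.undistortPoints(np.array(px,float).reshape(-1,1,2),K(c),np.array(c['distortion'])).reshape(-1,2)
    d=np.c_[p,np.ones(len(p))]@R; o=-R.T@t
    return o+d*((z-o[2])/d[:,2])[:,None]
def bydepth(c,px,s=None):
    R,t=ext(c,s);px=np.array(px,float).reshape(-1,2);p=cv2.undistortPoints(px.reshape(-1,1,2),K(c),np.array(c['distortion'])).reshape(-1,2)
    z=np.array([c['z_map'][int(round(v)),int(round(u))] for u,v in px])
    return (np.c_[p,np.ones(len(p))]*z[:,None]-t)@R
def proj(c,X,s=None):
    R,t=ext(c,s);return cv2.projectPoints(np.array(X,float).reshape(-1,1,3),cv2.Rodrigues(R)[0],t,K(c),np.array(c['distortion']))[0].reshape(-1,2)
def save(n,im): cv2.imwrite('pics/'+n,im[:,:,::-1])
E
python3 - <<'E'
from h import *
ims=[]
for n in ('top','side'):
    c=capture(n);ims.append(c['frame']);save(n+'1.png',c['frame'])
    for l in ('jig','clip','thumb_bar','plate_mid','jar','spool','spare_plate','punch','hammer','tape','glue'):
        print(n,l,[(np.round(d['xy']).tolist(),round(d['p'],2),np.round(bydepth(c,d['xy'])[0],3).tolist()) for d in search_frame(l,c)][:3])
s=sense();print({k:np.round(v,3).tolist() for k,v in s.items()})
E
```

```text
pics
top jig [([258.0, 202.0], 0.97, [0.574, 0.049, 0.02]), ([316.0, 285.0], 0.87, [0.347, -0.113, 0.017]), ([222.0, 290.0], 0.69, [0.33, 0.14, 0.002])]
top clip [([252.0, 197.0], 0.97, [0.588, 0.065, 0.017]), ([316.0, 282.0], 0.81, [0.353, -0.112, 0.024]), ([211.0, 287.0], 0.62, [0.338, 0.168, 0.02])]
top thumb_bar [([218.0, 284.0], 0.97, [0.346, 0.151, 0.023]), ([257.0, 199.0], 0.9, [0.581, 0.052, 0.024]), ([313.0, 279.0], 0.86, [0.362, -0.104, 0.017])]
top plate_mid [([271.0, 198.0], 0.77, [0.587, 0.013, 0.018])]
top jar [([210.0, 174.0], 0.76, [0.633, 0.175, 0.086])]
top spool [([313.0, 187.0], 0.66, [0.624, -0.107, 0.006]), ([212.0, 207.0], 0.53, [0.55, 0.171, 0.052])]
top spare_plate [([312.0, 185.0], 0.71, [0.629, -0.104, 0.007])]
top punch [([256.0, 197.0], 0.48, [0.586, 0.055, 0.02]), ([304.0, 154.0], 0.4, [0.707, -0.078, 0.043])]
top hammer [([456.0, 267.0], 0.9, [0.403, -0.498, -0.002]), ([262.0, 203.0], 0.16, [0.572, 0.038, 0.008])]
top tape [([101.0, 264.0], 0.9, [0.396, 0.474, -0.0])]
top glue [([102.0, 182.0], 0.82, [0.602, 0.456, 0.094])]
side jig [([335.0, 257.0], 0.
[... 502 characters left out ...]
side spool [([259.0, 244.0], 0.53, [0.538, 0.188, 0.049])]
side spare_plate [([267.0, 180.0], 0.74, [0.618, -0.101, 0.007])]
side punch []
side hammer [([345.0, 124.0], 0.83, [0.437, -0.472, 0.008])]
side tape []
side glue [([192.0, 312.0], 0.75, [0.607, 0.468, 0.099])]
{'time_s': 1.2, 'joints': [-52.332, 22.042, 0.453, -0.002, -68.411, -14.816], 'joint_velocities': [-0.06, -0.02, -0.031, 0.019, 0.003, 0.018], 'effort': [0.001, -39.048, 18.762, 4.225, 0.015, -0.0], 'tcp_pos': [0.243, -0.576, 0.242], 'ee_rot': [[-0.922, -0.388, 0.0], [-0.388, 0.922, 0.0], [-0.0, 0.0, -1.0]], 'wrist_force': [-0.087, -0.084, -0.542], 'moment': [0.007, -0.013, 0.01], 'gripper_force': 0.0, 'gripper_width': 0.998}
```

Run:
```python
from h import *
c=capture('top');save('topc.png',cv2.resize(c['frame'][130:320,180:350],None,fx=3.15,fy=3.15,interpolation=cv2.INTER_CUBIC))
```

```text
(no output)
```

View pics/topc.png

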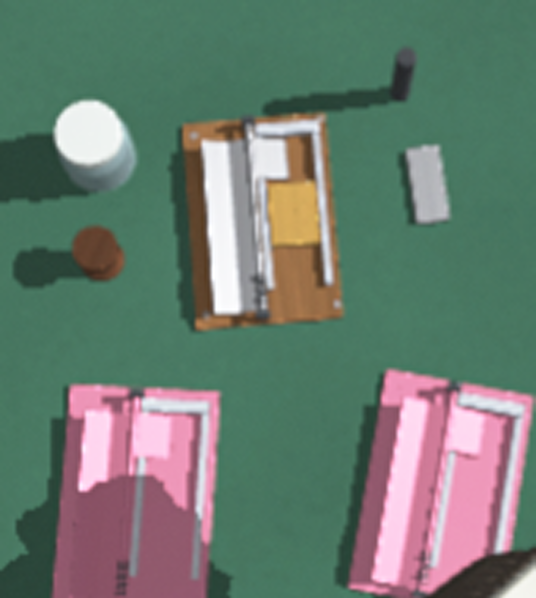

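The real jig is the wooden board, at about px (264,200) in the full picture. The two pink look-alikes are at (222,290) and (316,285). Its +x (end stop) points up in the picture (world +x) and its thumb bar is on the left (+y). The brass plate is at about (273,198).

Run:
```python
from h import *
c=capture('top')
px=np.array([[184,124],[325,115],[342,317],[197,330]])/3.15+[180,130]
W=onplane(c,px,0.006);print(np.round(W,4))
J=np.array([[80,60],[80,-70],[-110,-70],[-110,60]])/1000.
jc,wc=J.mean(0),W[:,:2].mean(0);H=(J-jc).T@(W[:,:2]-wc);th=np.arctan2(H[0,1]-H[1,0],H[0,0]+H[1,1])
R=np.array([[np.cos(th),-np.sin(th)],[np.sin(th),np.cos(th)]]);o=wc-R@jc
print(np.degrees(th),o,np.linalg.norm(W-np.roll(W,1,0),axis=1),(R@J.T).T+o-W[:,:2])
s=sense();print('tool yaw (y axis) deg from world y',np.degrees(np.arctan2(-s['ee_rot'][0][1],s['ee_rot'][1][1])))
c=capture('wrist');print(np.round(c['T_tool_cam'],3),c['fx'])
```

```text
[[ 0.6716  0.1077  0.006 ]
 [ 0.6824 -0.0204  0.006 ]
 [ 0.4959 -0.0379  0.006 ]
 [ 0.4823  0.0898  0.006 ]]
5.402700709936492 [0.5975262  0.04119443] [0.19015542 0.1284857  0.18723593 0.12850566] [[-1.12391318e-04  7.80648950e-04]
 [ 1.40586521e-03 -6.04278876e-04]
 [-1.34172260e-03 -9.09043899e-04]
 [ 4.82487119e-05  7.32673825e-04]]
tool yaw (y axis) deg from world y 22.85052037515713
[[-0.001 -0.962 -0.274  0.075]
 [ 1.    -0.001 -0.001 -0.001]
 [ 0.    -0.274  0.962 -0.144]
 [ 0.     0.     0.     1.   ]] 357.5501218094192
```

Request:
{"api": "drive_tool", "payload": {"rows": [[54,14,30.4,-3,0,0,-0.0153],[54,14,30.4,-3,0,0,-0.0153],[54,14,30.4,-3,0,0,-0.0153],[54,14,30.4,-3,0,0,-0.0153],[54,14,30.4,-3,0,0,-0.0153]]}}

```text
time_s: 1.77
tcp_pos: [0.313, -0.4226, 0.2265]
ee_rot: [[-0.949, -0.316, 0.0], [-0.316, 0.949, -0.0], [-0.0, -0.0, -1.0]]
wrist_force: [1.2, 0.9, 0.1]
gripper_width: 0.709
gripper_force: 0.0
```

Request:
{"api": "drive_tool", "payload": {"rows": [[54,14,30.4,-3,0,0,-0.0153],[54,14,30.4,-3,0,0,-0.0153],[54,14,30.4,-3,0,0,-0.0153],[54,14,30.4,-3,0,0,-0.0153],[54,14,30.4,-3,0,0,-0.0153]]}}

```text
time_s: 2.18
tcp_pos: [0.3832, -0.2704, 0.2118]
ee_rot: [[-0.97, -0.243, 0.001], [-0.243, 0.97, -0.0], [-0.001, -0.001, -1.0]]
wrist_force: [1.1, -0.2, -1.0]
gripper_width: 0.541
gripper_force: 0.0
```

Request:
{"api": "drive_tool", "payload": {"rows": [[54,14,30.4,-3,0,0,-0.0153],[54,14,30.4,-3,0,0,-0.0153],[54,14,30.4,-3,0,0,-0.0153],[54,14,30.4,-3,0,0,-0.0153],[54,14,30.4,-3,0,0,-0.0153]]}}

```text
time_s: 2.6
tcp_pos: [0.4532, -0.1183, 0.1968]
ee_rot: [[-0.986, -0.168, 0.001], [-0.168, 0.986, -0.0], [-0.001, -0.0, -1.0]]
wrist_force: [0.4, -0.9, 0.2]
gripper_width: 0.539
gripper_force: 0.0
```

Request:
{"api": "drive_tool", "payload": {"rows": [[54,14,30.4,-3,0,0,-0.0153],[54,14,30.4,-3,0,0,-0.0153],[54,14,30.4,-3,0,0,-0.0153],[54,14,30.4,-3,0,0,-0.0153],[54,0,0,0,0,0,0]]}}

```text
time_s: 3.02
tcp_pos: [0.5113, 0.0058, 0.1843]
ee_rot: [[-0.994, -0.112, 0.002], [-0.112, 0.994, 0.0], [-0.002, 0.0, -1.0]]
wrist_force: [-0.6, 0.0, -0.2]
gripper_width: 0.538
gripper_force: 0.0
```

Run:
```python
from h import *
s=sense();c=capture('wrist');np.savez('w1.npz',**{k:np.array(v) for k,v in c.items()},pos=s['tcp_pos'],rot=s['ee_rot'])
f=c['frame'].copy();th=np.radians(5.4);R=np.array([[np.cos(th),-np.sin(th)],[np.sin(th),np.cos(th)]]);o=np.array([.5975,.0412])
def J(x,y,z): return np.r_[o+R@np.array([x,y])/1000,z/1000]
for L in ([(80,60,6),(80,-70,6),(-110,-70,6),(-110,60,6),(80,60,6)],[(60,-57.5,14),(-60,-57.5,14)],[(60,-10.5,14),(-60,-10.5,14)]):
    cv2.polylines(f,[np.round(proj(c,[J(*p) for p in L],s)).astype(int)],False,(255,0,0),1)
m=masks_of('plate_mid',c)
print([(d['xy'],d['p'],d['region'].sum()) for d in m])
save('w1.png',cv2.resize(f,None,fx=1.42,fy=1.42,interpolation=cv2.INTER_CUBIC))
```

```text
[([268.5, 267.1], 0.73, np.int64(1991)), ([318.5, 238.9], 0.71, np.int64(5241))]
```

View pics/w1.png

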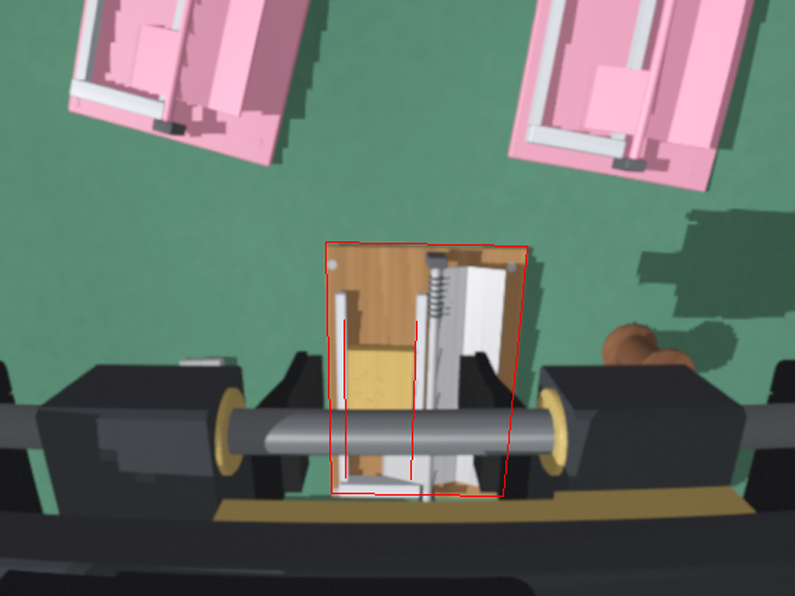

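The overlay of the estimated jig frame fits the board and rails to 1–2 px. The plate's rear edge shows at about (348..414, 346) in the enlarged view, the lane open above it, and the clip bar at (475,300).

Run:
```python
from h import *
w=dict(np.load('w1.npz'));s=dict(ee_rot=w['rot'],tcp_pos=w['pos'])
th=np.radians(5.4);R=np.array([[np.cos(th),-np.sin(th)],[np.sin(th),np.cos(th)]]);o=np.array([.5975,.0412])
def j(P): return np.round(((P[:,:2]-o)@R)*1000,1)
a=np.array([[349,346],[414,347]])/1.42;print('plate rear',j(onplane(w,a,.016,s)))
a=np.array([[347,310],[347,360],[416,310],[416,345]])/1.42;print('rails',j(onplane(w,a,.014,s)))
a=np.array([[441,268],[505,270],[495,345]])/1.42;print('bar',j(onplane(w,a,.022,s)), bydepth(w,np.array([[480,300],[480,340]])/1.42,s))
t=sense();p=np.array([t['tcp_pos']]);print('tcp jig',j(p),p, 'yaw',np.degrees(np.arctan2(-t['ee_rot'][0][1],t['ee_rot'][1][1])))
print('target',[o+R@np.array([x,-3])/1000 for x in (-76,-66,-5.5)])
```

```text
plate rear [[-42.7 -54.1]
 [-42.7 -11.4]]
rails [[-66.8 -55.4]
 [-31.9 -55.7]
 [-67.6 -10.8]
 [-43.4 -10. ]]
bar [[-97.4   3.3]
 [-96.9  43.1]
 [-47.3  40.6]] [[0.51812485 0.06285153 0.0208959 ]
 [0.54428    0.06691874 0.02201204]]
tcp jig [[-91.8 -29.9]] [[0.50895778 0.00277455 0.18427613]] yaw 6.329642877089617
target [array([0.52211962, 0.03106108]), array([0.53207524, 0.03200217]), array([0.59230673, 0.03769572])]
```

Run:
```python
from h import *
for n in ('top','side'):
    c=capture(n)
    for l in ('jar','punch'):
        for d in masks_of(l,c)[:1]:
            v,u=np.nonzero(d['region']);P=bydepth(c,np.c_[u,v]);P=P[(P[:,2]>(.08 if l=='jar' else .05))&(P[:,2]<.11)]
            print(n,l,d['p'],len(P),P.min(0).round(3),P.max(0).round(3),np.median(P,0).round(3)) if len(P) else print(n,l,'none')
```

```text
top jar 0.49 212 [0.627 0.157 0.08 ] [0.667 0.212 0.092] [0.647 0.186 0.085]
side jar 0.61 257 [0.612 0.158 0.08 ] [0.667 0.217 0.092] [0.639 0.187 0.086]
side punch none
```

Request:
{"api": "drive_tool", "payload": {"rows": [[54,7,15,-35,0,0,-0.008],[54,7,8,-35,0,0,-0.008],[54,4,0,-20,0,0,0],[54,0,0,0,0,0,0]]}}

```text
time_s: 3.75
tcp_pos: [0.5242, 0.0236, 0.0905]
ee_rot: [[-0.996, -0.091, -0.008], [-0.091, 0.996, -0.002], [0.009, -0.001, -1.0]]
wrist_force: [0.2, -0.0, -0.3]
gripper_width: 0.54
gripper_force: 0.0
```

Request:
{"api": "drive_tool", "payload": {"rows": [[54,0,0,0,0,0,0],[54,0,0,0,0,0,0]]}}

```text
time_s: 3.92
tcp_pos: [0.5275, 0.0244, 0.096]
ee_rot: [[-0.996, -0.092, 0.002], [-0.092, 0.996, 0.0], [-0.002, 0.0, -1.0]]
wrist_force: [0.3, 0.1, -0.2]
gripper_width: 0.542
gripper_force: 0.0
```

Request:
{"api": "drive_tool", "payload": {"rows": [[54,2.5,4,-20,0,0,0],[54,2,3,-20,0,0,0],[54,0,0,-4,0,0,0],[54,0,0,0,0,0,0],[54,0,0,0,0,0,0]]}}

```text
time_s: 4.33
tcp_pos: [0.532, 0.0317, 0.0521]
ee_rot: [[-0.996, -0.092, 0.002], [-0.092, 0.996, 0.0], [-0.002, 0.0, -1.0]]
wrist_force: [0.3, -0.5, -0.1]
gripper_width: 0.54
gripper_force: 0.0
```

Run:
```python
from h import *
s=sense();c=capture('side');print(np.round(s['tcp_pos'],4))
a=c['frame'][150:280,190:350]
c=capture('wrist')
save('s1.png',np.hstack([cv2.resize(a,(480,390),interpolation=cv2.INTER_CUBIC),cv2.resize(c['frame'][180:,200:400],(320,390),interpolation=cv2.INTER_CUBIC)]))
```

```text
[0.532  0.0317 0.0521]
```

View pics/s1.png

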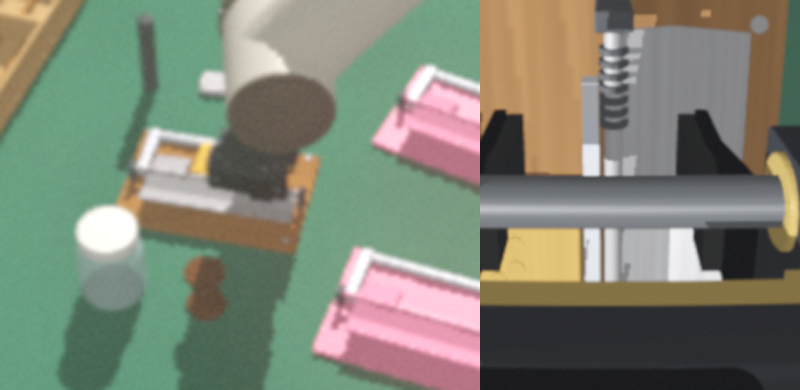

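The fingers straddle the hinge shaft. The right one, at (715,170) in the picture, is over the bar, and the left one, at (500,170), is in the lane behind the plate.

Request:
{"api": "drive_tool", "payload": {"rows": [[54,0,0,-5,0,0,0],[54,0,0,-5,0,0,0],[54,0,0,-5,0,0,0],[54,0,0,-3,0,0,0],[54,0,0,0,0,0,0]]}}

```text
time_s: 4.85
tcp_pos: [0.5319, 0.0309, 0.0331]
ee_rot: [[-0.996, -0.093, 0.001], [-0.093, 0.996, -0.001], [-0.001, -0.001, -1.0]]
wrist_force: [-0.9, -2.8, 10.5]
gripper_width: 0.536
gripper_force: 4.8
```

Request:
{"api": "drive_tool", "payload": {"rows": [[54,0,0,-2,0,0,0],[54,0,0,-2,0,0,0],[54,0,0,0,0,0,0]]}}

```text
time_s: 5.1
tcp_pos: [0.532, 0.0305, 0.03]
ee_rot: [[-0.996, -0.093, 0.001], [-0.093, 0.996, -0.002], [-0.001, -0.002, -1.0]]
wrist_force: [-0.9, -5.4, 12.5]
gripper_width: 0.539
gripper_force: 6.7
```

Request:
{"api": "drive_tool", "payload": {"rows": [[54,4,0.7,-1,0,0,0],[54,4,0.4,0,0,0,0],[54,4,0.4,0,0,0,0],[54,4,0.4,0,0,0,0],[54,0,0,0,0,0,0]]}}

```text
time_s: 5.52
tcp_pos: [0.5469, 0.033, 0.0287]
ee_rot: [[-0.996, -0.093, -0.002], [-0.093, 0.996, -0.001], [0.002, -0.001, -1.0]]
wrist_force: [-4.4, -2.6, 11.6]
gripper_width: 0.538
gripper_force: 6.4
```

Run:
```python
from h import *
s=sense();c=capture('wrist');d=capture('side')
save('w2.png',np.hstack([cv2.resize(d['frame'][170:240,220:310],(420,327),interpolation=cv2.INTER_CUBIC),cv2.resize(c['frame'][200:,220:390],(380,327),interpolation=cv2.INTER_CUBIC)]))
```

```text
(no output)
```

View pics/w2.png

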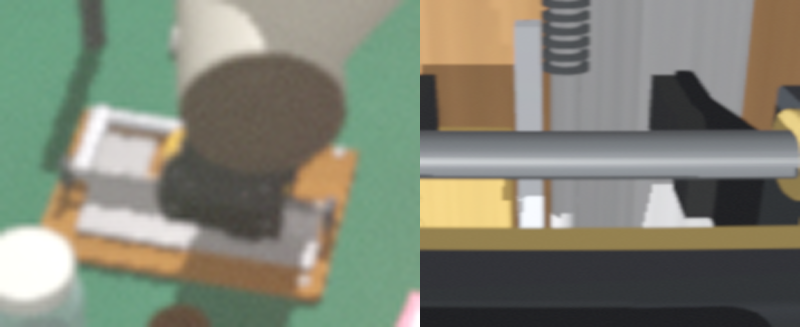

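The jaw is raised: its vertical face shows at (120,185) and the bar lies flat. The push has made contact with the plate, so I'll go on.

Request:
{"api": "drive_tool", "payload": {"rows": [[54,4,0.4,0,0,0,0],[54,4,0.4,0,0,0,0],[54,4,0.4,0,0,0,0],[54,4,0.3,0,0,0,0],[54,4,0.4,0,0,0,0]]}}

```text
time_s: 6.03
tcp_pos: [0.5649, 0.0345, 0.0287]
ee_rot: [[-0.996, -0.092, -0.005], [-0.092, 0.996, -0.002], [0.006, -0.002, -1.0]]
wrist_force: [-8.1, -0.5, 14.9]
gripper_width: 0.54
gripper_force: 8.5
```

Request:
{"api": "drive_tool", "payload": {"rows": [[54,4,0.4,0,0,0,0],[54,4,0.4,0,0,0,0],[54,4,0.4,0,0,0,0],[54,4,0.3,0,0,0,0],[54,0,0,0,0,0,0]]}}

```text
time_s: 6.45
tcp_pos: [0.5823, 0.0362, 0.0288]
ee_rot: [[-0.996, -0.093, -0.003], [-0.093, 0.996, -0.002], [0.003, -0.001, -1.0]]
wrist_force: [-5.5, -1.5, 12.3]
gripper_width: 0.542
gripper_force: 7.1
```

Request:
{"api": "drive_tool", "payload": {"rows": [[54,2,0.2,0,0,0,0],[54,2,0.2,0,0,0,0],[54,2,0.2,0,0,0,0],[54,1,0.1,0,0,0,0],[54,0,0,0,0,0,0]]}}

```text
time_s: 6.87
tcp_pos: [0.5884, 0.0368, 0.0288]
ee_rot: [[-0.996, -0.092, -0.004], [-0.092, 0.996, -0.002], [0.005, -0.001, -1.0]]
wrist_force: [-7.1, -1.3, 13.8]
gripper_width: 0.54
gripper_force: 7.7
```

Request:
{"api": "drive_tool", "payload": {"rows": [[54,1,0.1,0,0,0,0],[54,1,0.1,0,0,0,0],[54,0,0,0,0,0,0]]}}

```text
time_s: 7.12
tcp_pos: [0.5902, 0.037, 0.0288]
ee_rot: [[-0.996, -0.092, -0.005], [-0.092, 0.996, -0.002], [0.005, -0.001, -1.0]]
wrist_force: [-7.2, -0.8, 14.8]
gripper_width: 0.539
gripper_force: 7.9
```

Request:
{"api": "drive_tool", "payload": {"rows": [[54,1,0.1,0,0,0,0],[54,1,0.1,0,0,0,0],[54,0,0,0,0,0,0]]}}

```text
time_s: 7.37
tcp_pos: [0.5922, 0.0372, 0.0288]
ee_rot: [[-0.996, -0.092, -0.005], [-0.092, 0.996, -0.002], [0.005, -0.001, -1.0]]
wrist_force: [-6.8, -0.7, 14.0]
gripper_width: 0.544
gripper_force: 8.0
```

Request:
{"api": "drive_tool", "payload": {"rows": [[54,1,0.1,0,0,0,0],[54,0,0,0,0,0,0]]}}

```text
time_s: 7.53
tcp_pos: [0.5923, 0.0372, 0.0288]
ee_rot: [[-0.996, -0.092, -0.007], [-0.092, 0.996, -0.002], [0.007, -0.002, -1.0]]
wrist_force: [-9.8, -1.7, 16.1]
gripper_width: 0.544
gripper_force: 9.0
```

Request:
{"api": "drive_tool", "payload": {"rows": [[54,1,0.1,0,0,0,0],[54,1,0.1,0,0,0,0],[54,0,0,0,0,0,0]]}}

```text
time_s: 7.78
tcp_pos: [0.5926, 0.0372, 0.0287]
ee_rot: [[-0.996, -0.092, -0.011], [-0.092, 0.996, -0.003], [0.011, -0.002, -1.0]]
wrist_force: [-13.3, -0.1, 19.0]
gripper_width: 0.542
gripper_force: 11.2
```

Request:
{"api": "drive_tool", "payload": {"rows": [[54,1,0.1,0,0,0,0],[54,0,0,0,0,0,0],[54,0,0,0,0,0,0]]}}

```text
time_s: 8.03
tcp_pos: [0.5927, 0.0371, 0.0287]
ee_rot: [[-0.996, -0.091, -0.012], [-0.091, 0.996, -0.003], [0.012, -0.002, -1.0]]
wrist_force: [-14.3, 0.2, 21.0]
gripper_width: 0.537
gripper_force: 12.3
```

Request:
{"api": "drive_tool", "payload": {"rows": [[54,-3,-0.3,0,0,0,0],[54,-3,-0.3,0,0,0,0],[54,-2,-0.2,0,0,0,0],[54,-2,-0.2,0,0,0,0],[54,0,0,0,0,0,0]]}}

```text
time_s: 8.45
tcp_pos: [0.5919, 0.038, 0.0304]
ee_rot: [[-0.996, -0.093, 0.009], [-0.093, 0.996, 0.001], [-0.009, 0.0, -1.0]]
wrist_force: [1.1, -2.4, 10.2]
gripper_width: 0.545
gripper_force: 5.3
```

Run:
```python
from h import *
s=sense();c=capture('side');d=capture('top')
save('w3.png',np.hstack([cv2.resize(c['frame'][180:240,220:300],(400,300),interpolation=cv2.INTER_CUBIC),cv2.resize(d['frame'][155:245,230:300],(233,300),interpolation=cv2.INTER_CUBIC)]))
```

```text
(no output)
```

View pics/w3.png

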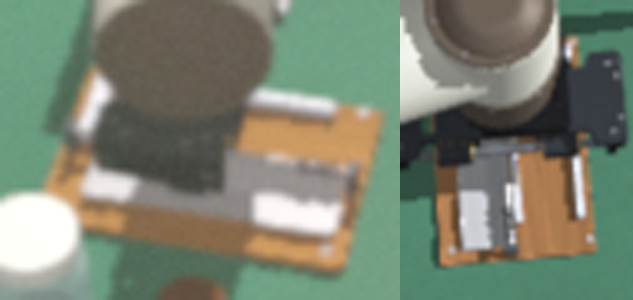

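The gripper hides the plate in both views, but the force rise and the predicted end position (0.592) agree that it is home. I'll back off a little more with the bar still held down, then lift.

Request:
{"api": "drive_tool", "payload": {"rows": [[54,0,0,0,0,0,0],[54,0,0,0,0,0,0]]}}

```text
time_s: 8.72
tcp_pos: [0.592, 0.0379, 0.0303]
ee_rot: [[-0.996, -0.093, 0.009], [-0.093, 0.996, 0.001], [-0.009, 0.0, -1.0]]
wrist_force: [1.4, -2.1, 11.1]
gripper_width: 0.542
gripper_force: 5.4
```

Request:
{"api": "drive_tool", "payload": {"rows": [[54,-2,-0.2,-0.5,0,0,0],[54,-2,-0.2,-0.5,0,0,0],[54,0,0,0,0,0,0],[54,0,0,0,0,0,0]]}}

```text
time_s: 9.05
tcp_pos: [0.5894, 0.0382, 0.0298]
ee_rot: [[-0.996, -0.094, 0.012], [-0.094, 0.996, 0.002], [-0.012, 0.001, -1.0]]
wrist_force: [3.3, 0.4, 10.8]
gripper_width: 0.541
gripper_force: 5.2
```

Request:
{"api": "drive_tool", "payload": {"rows": [[54,-3,-0.3,0,0,0,0],[54,0,0,0,0,0,0],[54,0,0,4,0,0,0],[54,0,0,5,0,0,0],[54,0,0,6,0,0,0]]}}

```text
time_s: 9.47
tcp_pos: [0.5804, 0.0366, 0.0411]
ee_rot: [[-0.996, -0.092, -0.002], [-0.092, 0.996, -0.0], [0.002, -0.0, -1.0]]
wrist_force: [0.1, -0.0, -0.7]
gripper_width: 0.537
gripper_force: 0.0
```

Request:
{"api": "drive_tool", "payload": {"rows": [[54,0,0,15,0,0,0],[54,0,0,30,0,0,0],[54,0,0,40,0,0,0],[54,0,0,40,0,0,0],[54,-25,0,20,0,0,0]]}}

```text
time_s: 9.88
tcp_pos: [0.5608, 0.0372, 0.191]
ee_rot: [[-0.996, -0.093, 0.009], [-0.093, 0.996, 0.0], [-0.009, -0.0, -1.0]]
wrist_force: [0.9, -0.3, 1.3]
gripper_width: 0.54
gripper_force: 0.0
```

Request:
{"api": "drive_tool", "payload": {"rows": [[54,-20,-30,0,0,0,0],[54,-20,-30,0,0,0,0],[54,-20,-30,0,0,0,0],[54,-20,-30,0,0,0,0],[54,0,-30,0,0,0,0]]}}

```text
time_s: 10.3
tcp_pos: [0.4715, -0.1142, 0.1861]
ee_rot: [[-0.996, -0.092, -0.004], [-0.092, 0.996, 0.001], [0.004, 0.001, -1.0]]
wrist_force: [0.3, 0.4, 0.1]
gripper_width: 0.54
gripper_force: 0.0
```

Request:
{"api": "drive_tool", "payload": {"rows": [[54,0,-30,0,0,0,0],[54,0,-30,0,0,0,0],[54,0,-30,0,0,0,0],[54,0,0,0,0,0,0],[54,0,0,0,0,0,0]]}}

```text
time_s: 10.72
tcp_pos: [0.4752, -0.2044, 0.1857]
ee_rot: [[-0.996, -0.089, -0.002], [-0.089, 0.996, 0.001], [0.002, 0.001, -1.0]]
wrist_force: [-0.0, 0.3, 0.5]
gripper_width: 0.541
gripper_force: 0.0
```

Run:
```python
from h import *
s=sense();print(np.round(s['wrist_force'],1),s['tcp_pos'])
c=capture('side');d=capture('top')
th=np.radians(5.4);R=np.array([[np.cos(th),-np.sin(th)],[np.sin(th),np.cos(th)]]);o=np.array([.5975,.0412])
for k in (c,d):
    f=cv2.cvtColor(k['frame'],cv2.COLOR_RGB2HSV)
    m=masks_of('plate_mid',k)
    for q in m[:2]:
        v,u=np.nonzero(q['region']);P=(onplane(k,np.c_[u,v],.016)[:,:2]-o)@R*1000;print(q['p'],len(u),np.percentile(P,[2,50,98],axis=0).round(1).tolist())
save('w4.png',np.hstack([cv2.resize(c['frame'][170:245,210:310],(440,330),interpolation=cv2.INTER_CUBIC),cv2.resize(d['frame'][155:245,225:305],(293,330),interpolation=cv2.INTER_CUBIC)]))
```

```text
[-0.   0.3  0.5] [ 0.47520615 -0.20438838  0.18570165]
0.6 146 [[-23.6, -159.6], [8.5, -142.7], [39.6, -126.4]]
0.18 1646 [[-104.7, -19.9], [-28.3, 25.4], [75.8, 59.5]]
```

View pics/w4.png

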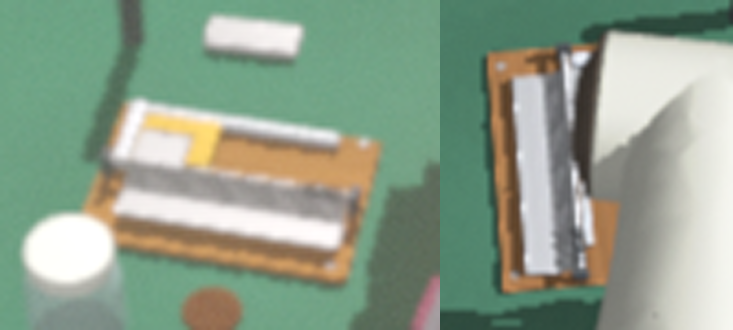

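The jaw is down on the plate and the brass reaches the end stop at (148,118). Its rear edge runs from (221,123) to (211,166). I'll check those two numerically before handing in.

Run:
```python
from h import *
c=capture('side')
th=np.radians(5.4);R=np.array([[np.cos(th),-np.sin(th)],[np.sin(th),np.cos(th)]]);o=np.array([.5975,.0412])
f=lambda a,z:((onplane(c,np.array(a)/4.4+[210,170],z)[:,:2]-o)@R*1000).round(1)
print('rear',f([[221,123],[211,166]],.016),'front',f([[148,116]],.016),'stop',f([[146,104]],.018))
hs=cv2.cvtColor(c['frame'],cv2.COLOR_RGB2HSV);m=(hs[...,0]>18)&(hs[...,0]<30)&(hs[...,1]>110)&(hs[...,2]>150);m[:185]=0;m[215:]=0;m[:,:235]=0;m[:,270:]=0
v,u=np.nonzero(m);P=(onplane(c,np.c_[u,v],.016)[:,:2]-o)@R*1000;print(len(u),np.percentile(P,[2,98],axis=0).round(1))
```

```text
rear [[  4.6 -51.9]
 [  1.2 -10. ]] front [[ 57.3 -47.3]] stop [[ 61.3 -56.7]]
70 [[  4.4 -48.6]
 [ 53.6 -14.6]]
```

The side view resolves only about 2.5 mm, so I'll take one close wrist look to confirm.

Request:
{"api": "drive_tool", "payload": {"rows": [[54,14,30,0,0,0,0],[54,14,30,0,0,0,0],[54,14,30,0,0,0,0],[54,14,30,0,0,0,0],[54,14,30,0,0,0,0]]}}

```text
time_s: 11.38
tcp_pos: [0.5465, -0.0508, 0.1868]
ee_rot: [[-0.996, -0.094, 0.0], [-0.094, 0.996, 0.0], [-0.0, 0.0, -1.0]]
wrist_force: [0.5, -0.3, 0.3]
gripper_width: 0.542
gripper_force: 0.0
```

Request:
{"api": "drive_tool", "payload": {"rows": [[54,14,30,0,0,0,0],[54,10,30,0,0,0,0],[54,0,0,0,0,0,0],[54,0,0,0,0,0,0],[54,0,0,0,0,0,0]]}}

```text
time_s: 11.8
tcp_pos: [0.5697, 0.0074, 0.1864]
ee_rot: [[-0.996, -0.094, -0.001], [-0.094, 0.996, -0.0], [0.001, -0.0, -1.0]]
wrist_force: [-0.5, -0.1, -0.2]
gripper_width: 0.539
gripper_force: 0.0
```

Run:
```python
from h import *
s=sense();c=capture('wrist');f=c['frame'].copy();np.savez('w5.npz',**{k:np.array(v) for k,v in c.items()},pos=s['tcp_pos'],rot=s['ee_rot'])
th=np.radians(5.4);R=np.array([[np.cos(th),-np.sin(th)],[np.sin(th),np.cos(th)]]);o=np.array([.5975,.0412])
J=lambda x,y,z: np.r_[o+R@np.array([x,y])/1000,z/1000]
for L in ([(80,60,6),(80,-70,6),(-110,-70,6),(-110,60,6),(80,60,6)],[(4,-57,16),(4,-11,16)]):
    cv2.polylines(f,[np.round(proj(c,[J(*p) for p in L],s)).astype(int)],False,(255,0,0),1)
save('w5.png',cv2.resize(f[60:360,200:420],None,fx=2,fy=2,interpolation=cv2.INTER_CUBIC))
hs=cv2.cvtColor(c['frame'],cv2.COLOR_RGB2HSV)
q=np.round(proj(c,[J(4,y,16) for y in (-50,-40,-30,-20)],s)).astype(int)
for u,v in q: print(u,v,[hs[r,u].tolist() for r in range(v-5,v+6)])
```

```text
255 232 [[15, 125, 131], [15, 125, 131], [15, 126, 132], [15, 124, 132], [16, 128, 134], [19, 127, 142], [20, 131, 146], [21, 130, 165], [21, 124, 205], [22, 118, 226], [22, 116, 231]]
266 232 [[16, 117, 198], [16, 118, 197], [16, 118, 197], [16, 120, 191], [17, 125, 165], [19, 127, 148], [20, 129, 148], [20, 128, 174], [21, 122, 216], [21, 118, 232], [21, 117, 235]]
277 232 [[16, 117, 196], [16, 118, 196], [16, 118, 196], [16, 119, 190], [17, 124, 164], [19, 127, 147], [20, 130, 149], [21, 128, 177], [21, 122, 215], [22, 117, 229], [22, 116, 231]]
287 232 [[16, 119, 187], [16, 120, 187], [16, 119, 187], [16, 120, 183], [18, 125, 167], [20, 129, 152], [21, 128, 157], [21, 125, 191], [21, 120, 221], [21, 116, 230], [21, 116, 231]]
```

View pics/w5.png

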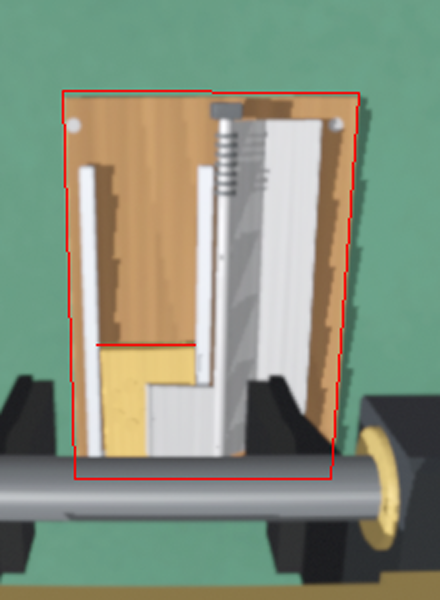

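The plate's rear edge lies on the expected line (row 346), about 16 mm out of the jaw, so it is fully home. The clip is shut on it and the arm is clear.

```bash
python3 -c "
from station import *
print(finish_job())"
```

```text
the job is handed in; nothing more can be done
None
```

The job is handed in: the plate was pushed up against the end stop with the thumb bar held down throughout, the clip is closed on it, and the arm is clear with nothing else touched.

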